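# Take the weighed basket off the scale hook

### The job

The parts basket hangs by its eye on the deep hook of the spring scale. Take it by its black grip, unhook it gently (the hook rises as its load comes off; do not jam, drag or yank the scale, and keep the basket level so that no parts spill), then set it down softly, flat in the empty blue tray, and let go. Leave everything else where it is.

Things in the scene. Friction and masses are not known exactly. Their poses are not given: they have to be found in the camera images.
- stand: spring scale bolted to the bed: base plate 120 x 110 x 12 mm, column and grey drum (100 mm across, 56 mm thick), centred 128 mm along its +x axis. Origin on the bed, straight below the middle of the hook's saddle; the hook stands out from the drum to -x: 8 mm round rod, a level arm, a 20 mm dip into the flat saddle (x = -11 to 11 mm), then turned up to a square-cut tip, outside at x = -20 mm; open to -x
- column_foot (a point): foot of the scale's column, on top of the base plate; the drum's top is 264 mm above the bed. The hook arm runs up and down in the drum's front on a spring (110 N/m, stiff sideways), sunk 20 to 50 mm by the load, whose weight is unknown. It follows the basket up as the load comes off, to its upper stop; only from there does the eye leave the saddle. The hook's height is not reported
- base_front (a point): middle of the base plate's front edge, 68 mm along the stand's +x. About the hook: its tip's top is 32 mm above the saddle surface on which the eye rests. The eye can rise 37 mm from the saddle before its lower edge strikes the hook from beneath; it passes out over the tip to the stand's -x only when 32 to 37 mm up. The scale is delicate: over 12 N on the hook harms it (the hanging load is 3.5 to 6.5 N)
- basket_grip (a point): centre of the black hand grip on top of the hanging basket, the one to move: block 44 (x) x 24 (y) x 26 (z) mm, to be pinched across its 24 mm from above. Axes as the basket's, which hangs straight with x along the stand's x to a few degrees. Basket 84 (x) x 120 (y) x 38 mm, its flat underside 188 mm below this point; mass 0.36 to 0.64 kg, centred below the grip
- basket_eye (a point): middle of the upper edge of the basket's eye, the surface that rests on the hook, 54 mm below the grip's centre. The eye is a closed rectangular opening, 30 mm wide (y) and 45 mm high, in a steel strap 4 mm thick (x) and 40 mm wide; the hook passes through it along x
- basket_base (a point): centre of the moving basket's flat underside, z axis up
- tray_empty: the empty one of two equal blue trays, fixed to the bed. Origin at the centre of its underside. Open box, inside 94 mm (x) x 130 mm (y), floor 4 mm thick, rim 24 mm above the bed; a basket fits in lengthways with 5 mm to spare all round, either way round
- tray_full: the other blue tray, fixed, same sizes; the second basket stands in it
- basket2: a second, equal basket standing in the other tray, origin at the centre of its underside, 201 mm high; leave alone
- vise: small white-jawed work holder on the bed, 50 x 80 x 38 mm, origin at the centre of its underside; leave alone
- chuck: round brown work holder on the bed, 56 mm across, 28 mm high, origin at the centre of its underside; leave alone
- jar: amber glass jar with steel cap, 60 mm across, 80 mm high, origin at the centre of its underside; leave alone
Mind the look-alikes: they are no part of the job. What is shaped like the part that bears basket_grip but yellow is not meant.

How it is judged:
On the way:
1. the basket is off the hook: its eye is out in front of the hook's tip, level, clear of the scale and still held up (x of basket_eye in the frame of stand below -0.035 m and height (world z) of basket_base above 0.05 m and contact force between basket and stand below 0.1 N and angle between basket_base's own z axis and vertical below 0.262 rad), for 0.1 s.
At the end, for the whole second after the job is handed in: The basket stands in the empty tray: its underside on the tray's floor (within 3 mm), centred within 12 mm each way, level within 3 degrees, at rest and released (z of basket_base in the frame of tray_empty between 0.001 and 0.007 m and x of basket_base in the frame of tray_empty between -0.012 and 0.012 m and y of basket_base in the frame of tray_empty between -0.012 and 0.012 m and angle between basket_base's own z axis and vertical below 0.05 rad and linear speed of basket below 0.02 m/s); the robot touches nothing.
It fails at once if the scale's hook is jammed, dragged or yanked: more than 12 N (twice its heaviest load) between basket and scale (contact force between basket and stand above 12 N).
It fails at once if the basket is tipped more than 15 degrees, so that parts spill (angle between basket_base's own z axis and vertical above 0.262 rad).
It fails at once if the basket is banged down: more than 35 N between basket and tray (contact force between basket and tray_empty above 35 N).
It fails at once if the second basket, the white-jawed or round work holder or the jar is shifted by more than 15 mm (distance of any of basket2, vise, chuck, jar from where it was at the start of the episode above 0.015 m).
It also fails if it takes over 59 s, if anything falls off the work surface, if the arm or the gripper's body presses on something with over 40 N, if the wrist force passes 120 N, or if a joint passes its speed limit or range.

### The arm

A 6-joint arm with a two-finger parallel gripper is mounted at the origin on the work surface. World frame = base frame: x ahead of the robot, y to its left, z up, the work surface at z = 0. Lengths are in m, angles in rad, forces in N, time in s.
With the tool pointing down it reaches from about 0.3 to 0.825 m from the base axis. Payload 5.4 kg.
Tool frame: the origin (TCP) lies on the mounting face of the last link; the fingertips stand 190 mm ahead of it and the grasp point (between the pads) lies 171 mm ahead of it; z points along the fingers, y is the direction in which the jaws open and shut (so a half turn about z gives the same grasp; the last joint's range is limited). The gripper opens to 92 mm and grips with 3 to 60 N. Pads are 20 mm wide; open, the fingers measure 128 mm over their backs; the gripper's body (75 mm by 189 mm) begins 69 mm behind the grasp point.
Start: joints at [1.12, 0.158, 1.597, -0, 1.386, -0.21], TCP at [0.137, 0.558, 0.405] pointing down, gripper open.
Joint ranges: [-2.91, 2.91], [-0.94, 2.29], [0.18, 2.7], [-1.29, 4.43], [0.17, 2.64], [-3, 3]. Speed limits (rad/s): [2.57, 2.57, 3.14, 3.14, 3.14, 3.14].

### API

Orientations are given as a unit quaternion [w, x, y, z].
In Python, from rig import r gives the robot as it stands.
- The arm moves only by the tool jog_arm, never from a script. Its argument "steps" is a list of rows, each a list of 2 entries, a list of its own where there are three numbers: the shift along the tool's x, y, z in cm, then the turn, a rotation vector about the tool's x, y, z in rad. In form: [[[dx, dy, dz], [wx, wy, wz]], ...]. A call has 1 to 8 rows; each row shifts and turns the commanded pose from where the row before left it, along the tool's axes as they then stand; what a row does not reach is not made up. A row lasts 1/8 s, in which the tool goes at most 62.5 mm and 10.7 degrees, less where a joint would pass 70% of its speed; a pose out of reach is approached as far as the arm can. A call is refused whole if a number of a shift passes 6.25 or a number of a turn 0.188, either way. A call with a gripper value outside its range is refused whole. "gripper" is the finger opening in cm, from 0 to 9.19, set as the call begins (left out, the last holds). The fingers move at their own pace and stop on an object; "newtons" is the grip in N (left out, the last holds). Time passes only in rows, so rows that do not move let the fingers close. It gives the time, the measured TCP pose, the force and the opening at its end, in the units of the state.
- r.observe(): the state, without advancing time (a new reading comes with each control period).
- r.grab_frame(name): name is "side" or "top"; returns the picture (384x512x3 uint8, blue, green, red); there is no depth.
- r.camera_info(name): a dict with "intrinsics" (3x3 intrinsics, pixels), "eye" and "rotation" of the camera in the world. Camera axes: x right, y down, z forward; pixel columns grow to the right and rows downward; lengths in m; the calibration is good to about 2 mm. A picture is of the moment at which its call begins. camera_info takes no time and is no camera call.
- r.job_done(): hands the job in, once; it reports no verdict.
The state is a dict: "time_s": time; "joint_positions": joint angles; "joint_vel": joint speeds; "joint_efforts": joint torques, N m; "eef_pos": TCP position; "tcp_rot": TCP orientation; "wrist_force": force on the tool from outside, world axes, zero at the start; "torque": the same for the moment, N m; "gripper_width": finger opening in m.
Only numpy, scipy, OpenCV 4.12 (cv2) and the standard library are available. Lean on these libraries where they do the work, as an engineer would, in place of code of your own. Each camera call takes 0.05 s, during which the arm holds its last target.

## Working session

There is one attempt and no reset: what is moved stays moved. The work goes in short steps, Python scripts to look and compute and a tool call to move; the robot and the scene stay as the last step left them, time stands still between calls to the robot, and variables do not carry over. Pictures are saved under pics/ and viewed, and the job is handed in when it is done.

Besides the shell and the picture viewer there is one more tool, called after ">>>" as name(argument=value, ...) on one line, values as JSON. jog_arm: Moves the arm, as the interface text tells. Its arguments: {"type":"object","properties":{"steps":{"type":"array"},"gripper":{"type":"number"},"newtons":{"type":"number"}},"required":["steps"]}

```bash
ls; mkdir -p pics
python3 - <<'E'
from rig import r
import cv2
for n in("side","top"):
    cv2.imwrite(f"pics/{n}0.png",r.grab_frame(n)); print(n,r.camera_info(n))
print(r.observe())
E
```

```text
pics
side {'intrinsics': array([[490.53093211,   0.        , 252.37914983],
       [  0.        , 490.53093211, 193.3408693 ],
       [  0.        ,   0.        ,   1.        ]]), 'eye': array([ 0.28082145, -0.87067611,  1.04253315]), 'rotation': array([-0.4071862 ,  0.90149136, -0.13235956,  0.06319552])}
top {'intrinsics': array([[382.47145354,   0.        , 256.44772856],
       [  0.        , 382.47145354, 196.40896479],
       [  0.        ,   0.        ,   1.        ]]), 'eye': array([0.42391316, 0.08280512, 1.18798408]), 'rotation': array([-0.04919667,  0.70947182, -0.70129451,  0.04914694])}
{'time_s': 0.1, 'joint_positions': array([ 1.11989117e+00,  1.59013547e-01,  1.59809368e+00, -1.01663145e-05,
        1.38620800e+00, -2.10096948e-01]), 'joint_vel': array([-0.00146406, -0.00148553, -0.00323718, -0.000118  , -0.00016184,
       -0.00136451]), 'joint_efforts': array([-2.90020862e-04, -3.86504138e+01, -3.22960031e+01,  7.02417316e-02,
        3.39488173e-02, -5.31483602e-05]), 'eef_pos': array([0.13704065, 0.55817684, 0.40380797]), 'tcp_rot': array([-2.74776462e-04,  1.20112422e-01,  9.92759923e-01, -8.16294728e-04]), 'wrist_force': array([0.0435108 , 1.18780894, 0.00243557]), 'torque': array([0.01928232, 0.00573734, 0.04479975]), 'gripper_width': 0.0920511406514281}
```

View pics/side0.png

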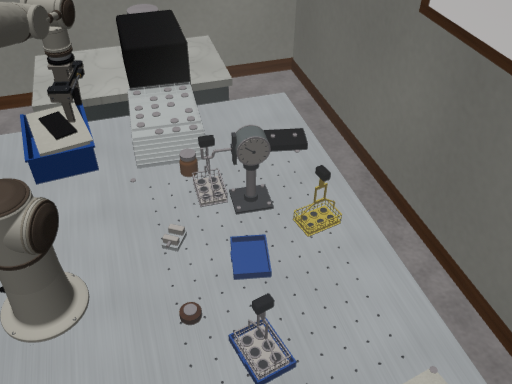

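View pics/top0.png

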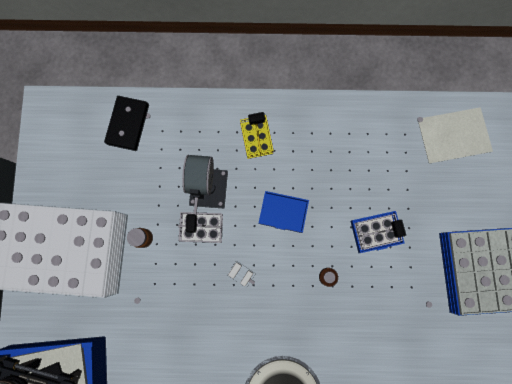

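Candidates for the grip, as (side pixel / top pixel):
- (206,141) / (191,223): black grip over the white basket hanging on the scale. This matches the description.
- (263,303) / (398,228): basket2's grip, in the full tray.
- (323,172) / (257,118): grip of the yellow look-alike.
- (286,139) / (127,123): a black slab.

I choose the first and will check it in a crop.

```bash
cat > h.py <<'E'
import numpy as np, cv2
from scipy.spatial.transform import Rotation as R
from rig import r
C={n:r.camera_info(n) for n in("side","top")}
def rot(n): return R.from_quat(C[n]['rotation'],scalar_first=True).as_matrix()
def proj(n,p):
    c=rot(n).T@(np.array(p,float)-C[n]['eye']); u=C[n]['intrinsics']@c; return u[:2]/u[2]
def ray(n,uv):
    d=rot(n)@np.linalg.inv(C[n]['intrinsics'])@np.array([uv[0],uv[1],1.]); return C[n]['eye'],d/np.linalg.norm(d)
def onz(n,uv,z):
    o,d=ray(n,uv); return o+d*(z-o[2])/d[2]
def tri(a,b):
    o1,d1=ray("side",a);o2,d2=ray("top",b)
    s=np.linalg.lstsq(np.c_[d1,-d2],o2-o1,rcond=None)[0]
    p,q=o1+s[0]*d1,o2+s[1]*d2
    return (p+q)/2,np.linalg.norm(p-q)
def crop(img,x0,y0,x1,y1,k,f): cv2.imwrite(f,cv2.resize(img[y0:y1,x0:x1],None,fx=k,fy=k,interpolation=cv2.INTER_CUBIC))
E
python3 - <<'E'
from h import *
print(proj("side",[0,0,0]),proj("top",[0,0,0]))
s=cv2.imread("pics/side0.png");t=cv2.imread("pics/top0.png")
crop(s,160,100,290,230,6,"pics/s_c.png".replace("s_c","s_c0"))
crop(t,160,140,320,260,5,"pics/t_c0.png")
E
```

```text
[ 45.4258116  304.68304003] [282.81092071 396.80145619]
```

View pics/s_c0.png

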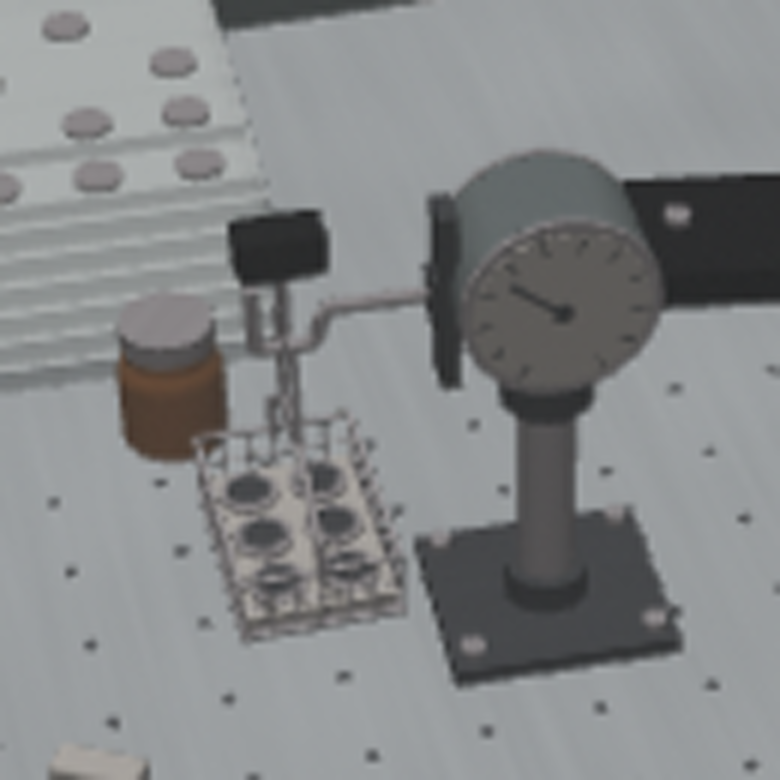

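View pics/t_c0.png

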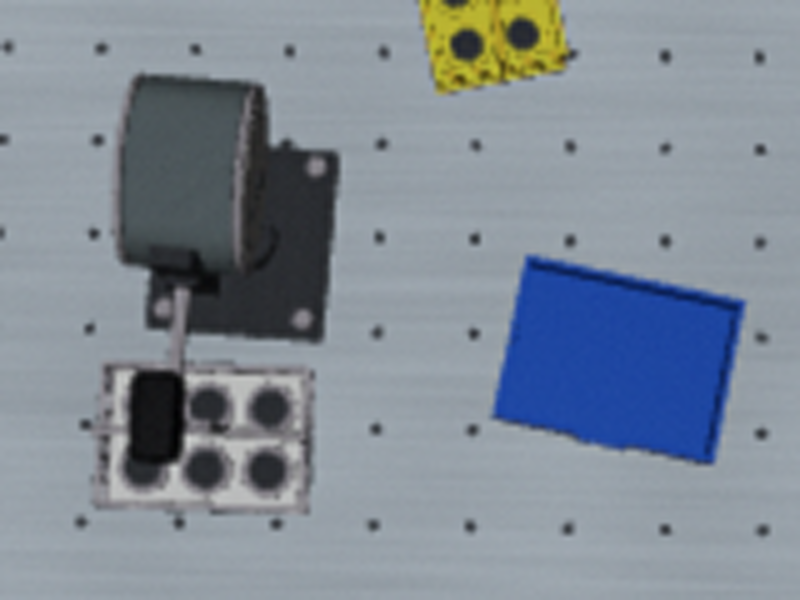

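Run:
```python
from h import *
s=cv2.imread("pics/side0.png");t=cv2.imread("pics/top0.png")
def blob(img,box,m):
    x0,y0,x1,y1=box; k=np.zeros(img.shape[:2],np.uint8); k[y0:y1,x0:x1]=m[y0:y1,x0:x1]
    cs,_=cv2.findContours(k,cv2.RETR_EXTERNAL,cv2.CHAIN_APPROX_NONE)
    c=max(cs,key=cv2.contourArea); M=cv2.moments(k,True); 
    n,l,st,ce=cv2.connectedComponentsWithStats(k); i=1+np.argmax(st[1:,4]); return ce[i],cv2.minAreaRect(c),st[i,4],c
bs=(s.max(2)<50).astype(np.uint8)*255; bt=(t.max(2)<50).astype(np.uint8)*255
a=blob(s,(195,132,218,149),bs); b=blob(t,(184,212,199,234),bt)
print(a[:3],b[:3]); print("grip",tri(a[0],b[0]))
# grip axis from top
box=cv2.boxPoints(b[1]); z=tri(a[0],b[0])[0][2]
P=np.array([onz("top",q,z+.013)[:2] for q in box]); print(P, np.linalg.norm(np.diff(P,axis=0),axis=1))
for i in range(3):
    d=P[i+1]-P[i]; print(np.degrees(np.arctan2(d[1],d[0])))
# base plate
print("base top",[onz("top",q,.012).round(4) for q in((227.4,170),(224.4,208),(189.6,205.4))])
print("base side",[onz("side",q,.012).round(4) for q in((229.5,190),(265.3,184.7),(273.3,206.7),(236.7,213.3))])
# tray
for n,img,bx in(("top",t,(250,180,320,240)),("side",s,(222,228,280,285))):
    h=cv2.cvtColor(img,cv2.COLOR_BGR2HSV); m=cv2.inRange(h,(100,120,40),(130,255,255))
    q=blob(img,bx,m); bp=cv2.approxPolyDP(cv2.convexHull(q[3]),4,True)[:,0]; print(n,q[0],bp.tolist(),[onz(n,v,.024).round(4).tolist() for v in bp])
    if n=="top":
        bp=cv2.boxPoints(q[1]); W=np.array([onz(n,v,.024)[:2] for v in bp]); print(W.mean(0),W.tolist())
        d=np.diff(W,axis=0); print(np.linalg.norm(d,axis=1),np.degrees(np.arctan2(d[:,1],d[:,0])))
```

```text
(array([205.74482759, 140.66896552]), ((205.87838745117188, 140.77024841308594), (10.357135772705078, 14.631509780883789), 80.53767395019531), np.int32(145)) (array([190.75510204, 223.21428571]), ((191.0, 223.5), (19.0, 10.0), 90.0), np.int32(196))
grip (array([0.48752575, 0.24450956, 0.24646985]), np.float64(0.00042033601450498385))
[[0.50873921 0.25467916]
 [0.50902191 0.23033009]
 [0.46293016 0.22878716]
 [0.46265027 0.25296907]] [0.02435071 0.04611757 0.02418352]
-89.33479280240404
-178.08273303975764
90.66311857049524
base top [array([0.6712, 0.1759, 0.012 ]), array([0.5513, 0.1825, 0.012 ]), array([0.5582, 0.2903, 0.012 ])]
base side [array([0.5612, 0.2851, 0.012 ]), array([0.6794, 0.2776, 0.012 ]), array([0.6706, 0.1708, 0.012 ]), array([0.5545, 0.1744, 0.012 ])]
top [283.40198675 211.47682119] [[265, 191], [308, 200], [302, 232], [259, 223]] [[0.6041, 0.0577, 0.024], [0.5777, -0.0745, 0.024], [0.4796, -0.0556, 0.024], [0.5054, 0.0751, 0.024]]
[0.54072516 0.00118601] [[0.5024245948097822, 0.07886292950912872], [0.6056965803254737, 0.05853294372138571], [0.5786948623189866, -0.07728025491551299], [0.47608459354173227, -0.055371578175264585]]
[0.10525403 0.13847136 0.1049231 ] [ -11.13676598 -101.24464035  167.94755225]
side [249.75960061 255.5453149 ] [[264, 235], [270, 271], [234, 274], [231, 237]] [[0.6023, 0.0532, 0.024], [0.5769, -0.0775, 0.024], [0.4823, -0.0599, 0.024], [0.5095, 0.0725, 0.024]]
```

```bash
cat >> h.py <<'E'
def yaw_now(o):
    y=R.from_quat(o['tcp_rot'],scalar_first=True).as_matrix()[:,1]; return np.degrees(np.arctan2(y[1],y[0]))-90
def plan(grasp,yaw,off=0.171):
    "tool pointing down, tool y along world y turned by yaw deg; shift (cm, present tool axes) and rotvec (tool)"
    o=r.observe(); T=R.from_quat(o['tcp_rot'],scalar_first=True)
    G=R.from_matrix(np.c_[[-1,0,0],[0,1,0],[0,0,-1]].astype(float)); G=R.from_euler('z',yaw,degrees=True)*G
    tgt=np.array(grasp)+[0,0,off]
    print("t",o['time_s'],"tcp",o['eef_pos'].round(4),"yaw",yaw_now(o).round(2),"F",o['wrist_force'].round(2),"w",o['gripper_width'])
    print("shift now axes cm",(T.inv().apply(tgt-o['eef_pos'])*100).round(2),"shift in goal axes",(G.inv().apply(tgt-o['eef_pos'])*100).round(2),"rv",(T.inv()*G).as_rotvec().round(4))
E
python3 - <<'E'
from h import *
z=.0965
P=[onz("top",(160+x/5,140+y/5),z) for x,y in((105,365),(313,370),(308,512),(97,505))]
P=np.array(P)[:,:2]; print(P,P.mean(0))
for i in range(4):
    d=P[(i+1)%4]-P[i]; print(np.linalg.norm(d),np.degrees(np.arctan2(d[1],d[0])))
# hook tip / jar / stack height
print(onz("side",(202,148.7),.2245))
plan([.4875,.2445,.2495],-2.5)
E
```

```text
[[0.52633361 0.29926867]
 [0.52484398 0.18008136]
 [0.44408502 0.18099159]
 [0.44664309 0.30070416]] [0.48547642 0.24026145]
0.11919661745271534 -90.71605684791423
0.08076409179702176 179.35425571410227
0.11973990189754376 88.77586521429512
0.0797034469626576 -1.0319724864241453
[0.47470631 0.2401515  0.2245    ]
t 0.1 tcp [0.137  0.5582 0.4038] yaw -13.8 F [0.04 1.19 0.  ] w 0.0920511406514281
shift now axes cm [-41.51 -22.11  -1.65] shift in goal axes [-36.38 -29.81  -1.67] rv [-0.0016 -0.0005 -0.1972]
```

>>> jog_arm(steps=[[[0,0,-2],[0,0,-0.0558]],[[0,0,-2],[0,0,-0.0558]],[[0,0,-2],[0,0,-0.0558]],[[0,0,-2],[0,0,-0.0558]]], gripper=7.0, newtons=40)

```text
time_s: 0.6
eef_pos: [0.1371, 0.5583, 0.4848]
tcp_rot: [-0.0, 0.008, 1.0, -0.001]
wrist_force: [0.1, -0.6, 0.1]
gripper_width: 0.0702
```

>>> jog_arm(steps=[[[-2.5,-2.0,0],[0,0,0]],[[-4,-3.6,0],[0,0,0]],[[-4,-3.6,0],[0,0,0]],[[-4,-3.6,0],[0,0,0]],[[-4,-3.6,0],[0,0,0]],[[-4,-3.6,0],[0,0,0]],[[-4,-3.6,0],[0,0,0]],[[-3,-2.5,0],[0,0,0]]])

```text
time_s: 1.6
eef_pos: [0.4288, 0.2905, 0.4842]
tcp_rot: [-0.0, 0.01, 1.0, -0.0]
wrist_force: [-0.3, 0.2, -0.1]
gripper_width: 0.0698
```

Run:
```python
from h import *
plan([.487,.2425,.2495],-1)
```

```text
t 1.6 tcp [0.4288 0.2905 0.4842] yaw -1.09 F [-0.27  0.21 -0.09] w 0.06976948542951343
shift now axes cm [-5.92 -4.69  6.37] shift in goal axes [-5.91 -4.7   6.37] rv [-0.0004 -0.0006 -0.0016]
```

>>> jog_arm(steps=[[[-2.5,-2.0,0],[0,0,0]],[[-2.5,-2.0,0],[0,0,0]],[[-0.91,-0.7,0.5],[0,0,0]],[[0,0,0.5],[0,0,0]]])

```text
time_s: 2.1
eef_pos: [0.4858, 0.2442, 0.4738]
tcp_rot: [-0.001, 0.009, 1.0, -0.0]
wrist_force: [0.3, 0.1, 0.1]
gripper_width: 0.0702
```

Run:
```python
from h import *
s=r.grab_frame("side")
crop(s,160,80,290,210,6,"pics/s1.png")
plan([.487,.2425,.2495],-1)
```

```text
t 2.15 tcp [0.4852 0.2446 0.4731] yaw -1.0 F [-0.33 -0.27  0.13] w 0.07014526766304358
shift now axes cm [-0.2  -0.2   5.26] shift in goal axes [-0.18 -0.21  5.26] rv [-0.0002 -0.0025  0.    ]
```

View pics/s1.png

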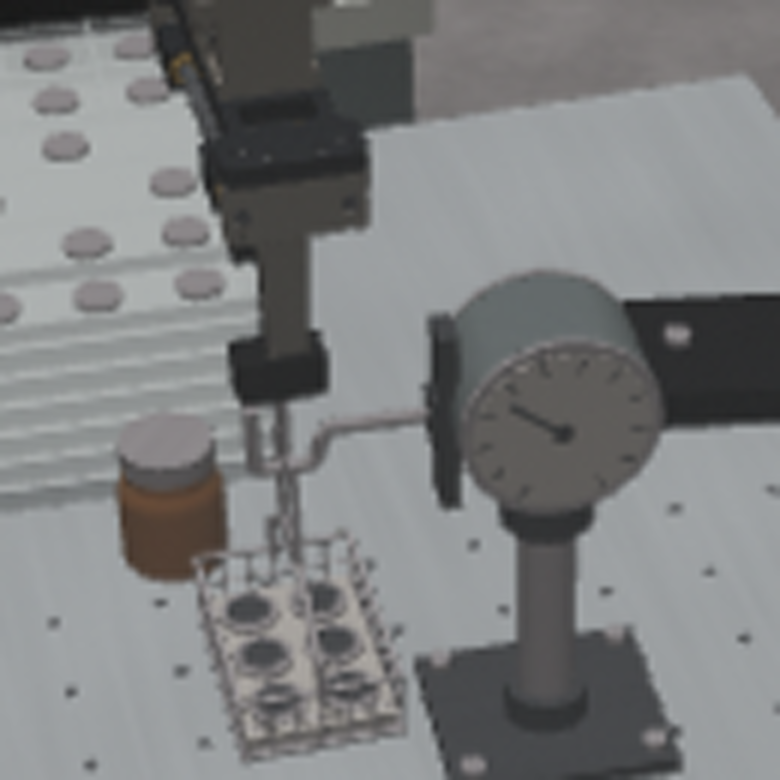

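The fingers (crop 285,300) stand over the grip (278,365), straddling it on the near side, and the hook tip is at (252,412). I'll descend next.

>>> jog_arm(steps=[[[-0.1,-0.1,1.2],[0,0,0]],[[0,-0.1,1.2],[0,0,0]],[[0,0,1.2],[0,0,0]],[[0,0,1.0],[0,0,0]],[[0,0,0.5],[0,0,0]],[[0,0,0],[0,0,0]]])

```text
time_s: 2.9
eef_pos: [0.4867, 0.2422, 0.4234]
tcp_rot: [-0.0, 0.009, 1.0, -0.0]
wrist_force: [-0.2, -0.9, 0.8]
gripper_width: 0.0704
```

Run:
```python
from h import *
s=r.grab_frame("side");t=r.grab_frame("top")
crop(s,160,100,290,210,6,"pics/s2.png");crop(t,150,140,280,260,6,"pics/t2.png")
plan([.487,.2425,.2495],-1)
```

```text
t 3.0 tcp [0.4868 0.2422 0.4241] yaw -1.01 F [-0.33 -0.87  0.19] w 0.07000950883450717
shift now axes cm [-0.01  0.03  0.36] shift in goal axes [-0.01  0.03  0.36] rv [ 0.0002  0.0007 -0.0001]
```

View pics/s2.png

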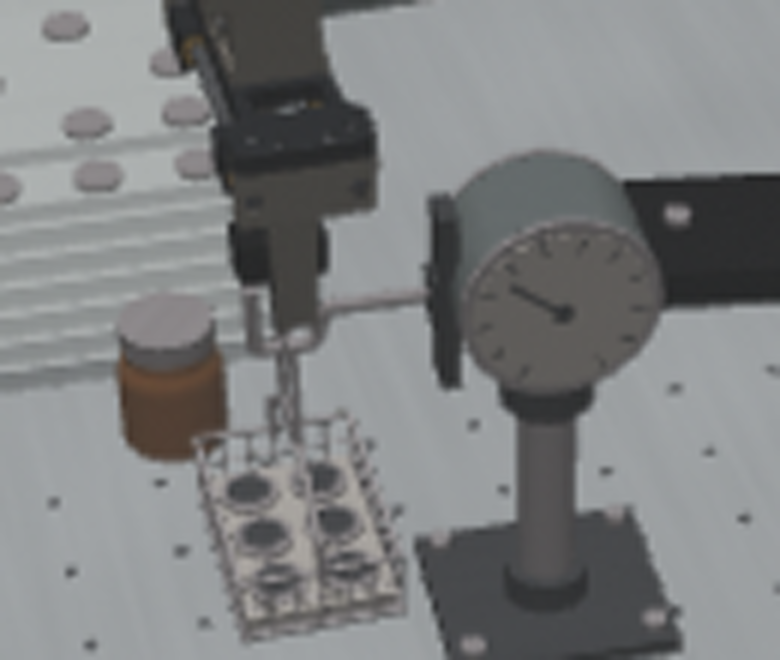

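View pics/t2.png

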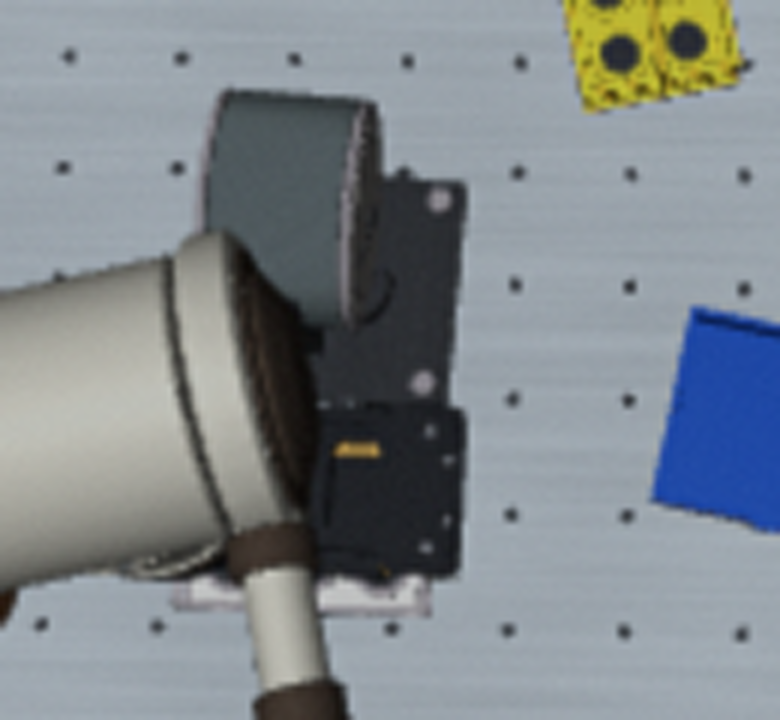

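Run:
```python
from h import *
for p in ([.487,.2425,.2465],[.487,.2025,.234],[.487,.195,.234]): q=proj("side",p); print((q-[160,100])*6)
```

```text
[273.8682129  246.59552575]
[294.75978761 317.56561243]
[298.48494239 326.99565326]
```

>>> jog_arm(steps=[[[0,0,0.3],[0,0,0]],[[0,0,0],[0,0,0]]])

```text
time_s: 3.25
eef_pos: [0.4867, 0.2422, 0.4206]
tcp_rot: [-0.0, 0.009, 1.0, -0.0]
wrist_force: [0.4, 0.4, -0.4]
gripper_width: 0.0705
```

>>> jog_arm(steps=[[[0,0,0],[0,0,0]],[[0,0,0],[0,0,0]],[[0,0,0],[0,0,0]],[[0,0,0],[0,0,0]],[[0,0,0],[0,0,0]],[[0,0,0],[0,0,0]]], gripper=1.5, newtons=45)

```text
time_s: 4.0
eef_pos: [0.4867, 0.2422, 0.4207]
tcp_rot: [0.0, 0.009, 1.0, 0.0]
wrist_force: [-0.2, 0.3, 0.5]
gripper_width: 0.0238
```

Run:
```python
from h import *
s=r.grab_frame("side")
crop(s,160,100,290,210,6,"pics/s3.png")
plan([.487,.2425,.2495],-1)
```

```text
t 4.05 tcp [0.4867 0.2422 0.4207] yaw -1.01 F [0.01 0.85 0.95] w 0.023795360870675644
shift now axes cm [-0.03  0.03  0.02] shift in goal axes [-0.03  0.03  0.02] rv [ 0.      0.     -0.0001]
```

View pics/s3.png

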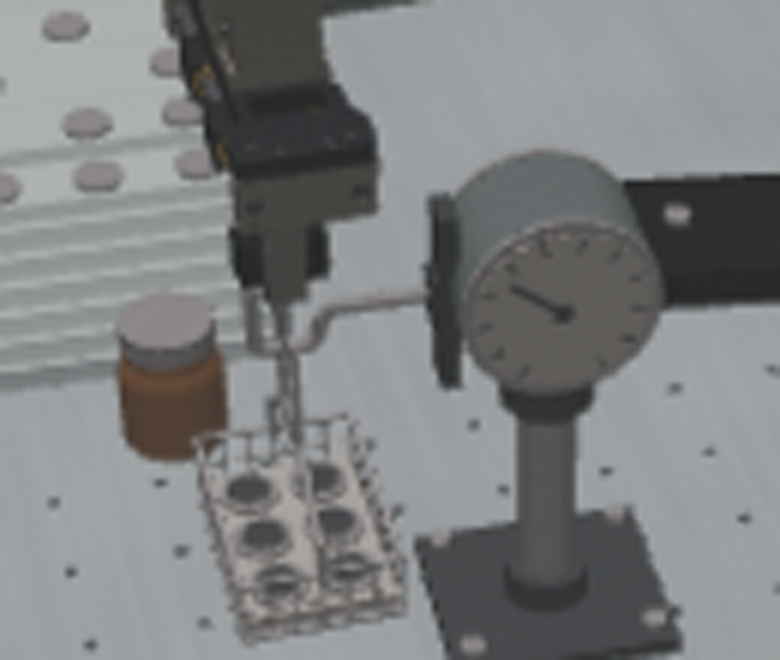

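```bash
cat >> h.py <<'E'
import os,json
def station(tag,n=6):
    F=[];ims=[];zs=[]
    for i in range(n):
        ims.append(r.grab_frame("side").astype(np.float32)); o=r.observe(); F.append(o['wrist_force']);zs.append(o['eef_pos'][2])
    im=np.mean(ims,0).astype(np.uint8); cv2.imwrite(f"pics/st_{tag}.png",im)
    print(tag,"t",o['time_s'],"z",np.mean(zs).round(4),"F",np.mean(F,0).round(2),"w",round(o['gripper_width'],4),"tcp",o['eef_pos'].round(4)); return im
E
python3 - <<'E'
from h import *
station("a",8)
print(proj("side",[.53,.24,.22]),proj("side",[.53,.24,.23]))
E
```

```text
a t 4.45 z 0.4207 F [0.08 0.32 0.1 ] w 0.0236 tcp [0.4867 0.2422 0.4207]
[221.15466043 146.76692555] [221.0278923  143.89306247]
```

>>> jog_arm(steps=[[[0,0,-0.2],[0,0,0]],[[0,0,-0.3],[0,0,0]],[[0,0,-0.3],[0,0,0]],[[0,0,-0.2],[0,0,0]],[[0,0,0],[0,0,0]]])

```text
time_s: 5.08
eef_pos: [0.4867, 0.2422, 0.4308]
tcp_rot: [0.0, 0.009, 1.0, 0.0]
wrist_force: [-0.0, 0.5, -0.4]
gripper_width: 0.0237
```

Run:
```python
from h import *
im=station("b",4)
crop(im,160,90,290,210,6,"pics/s4.png")
```

```text
b t 5.275 z 0.4306 F [ 0.68  0.63 -0.94] w 0.0236 tcp [0.4867 0.2422 0.4306]
```

View pics/s4.png

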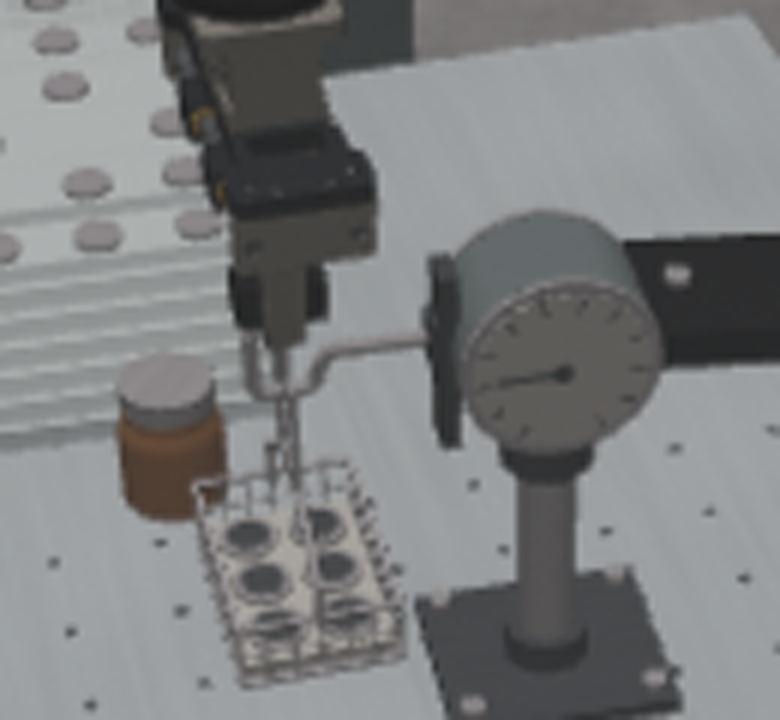

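The pointer turned from about 27° above horizontal-left to about 11° below for 10 mm of lift, so it makes a precise read-out of hook height.

>>> jog_arm(steps=[[[0,0,-0.2],[0,0,0]],[[0,0,-0.3],[0,0,0]],[[0,0,-0.3],[0,0,0]],[[0,0,-0.2],[0,0,0]],[[0,0,0],[0,0,0]]])

```text
time_s: 5.9
eef_pos: [0.4867, 0.2422, 0.4408]
tcp_rot: [-0.0, 0.009, 1.0, -0.0]
wrist_force: [0.4, 0.6, -2.1]
gripper_width: 0.0236
```

```bash
cat >> h.py <<'E'
def needle(tag):
    im=cv2.imread(f"pics/st_{tag}.png",0); c=cv2.resize(im[128:168,230:276],None,fx=12,fy=12,interpolation=cv2.INTER_CUBIC); return c
E
python3 - <<'E'
from h import *
station("c",4)
cv2.imwrite("pics/nd.png",np.hstack([cv2.resize(needle(k),None,fx=.45,fy=.45) for k in "abc"]))
E
```

```text
c t 6.1 z 0.4406 F [ 0.32  0.39 -2.3 ] w 0.0239 tcp [0.4867 0.2422 0.4406]
```

View pics/nd.png

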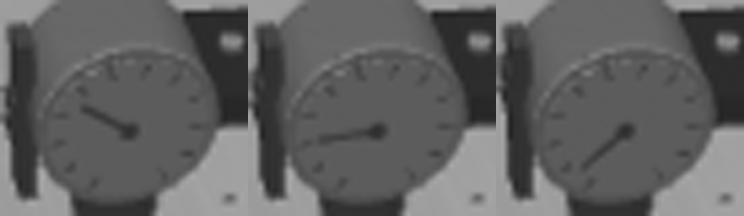

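>>> jog_arm(steps=[[[0,0,-0.2],[0,0,0]],[[0,0,-0.2],[0,0,0]],[[0,0,0],[0,0,0]]])

```text
time_s: 6.48
eef_pos: [0.4867, 0.2422, 0.4448]
tcp_rot: [-0.0, 0.009, 1.0, -0.0]
wrist_force: [-0.6, -0.3, -3.1]
gripper_width: 0.0236
```

Run:
```python
from h import *
station("d",4)
```

```text
d t 6.675 z 0.4446 F [-0.28 -0.1  -2.58] w 0.0237 tcp [0.4867 0.2422 0.4446]
```

>>> jog_arm(steps=[[[0,0,-0.2],[0,0,0]],[[0,0,-0.2],[0,0,0]],[[0,0,0],[0,0,0]]])

```text
time_s: 7.05
eef_pos: [0.4868, 0.2422, 0.4488]
tcp_rot: [0.0, 0.009, 1.0, 0.0]
wrist_force: [-0.0, -0.0, -4.1]
gripper_width: 0.0237
```

Run:
```python
from h import *
station("e",4)
cv2.imwrite("pics/nd2.png",np.hstack([cv2.resize(needle(k),None,fx=.45,fy=.45) for k in "cde"]))
```

```text
e t 7.25 z 0.4486 F [-0.5   0.18 -4.02] w 0.0235 tcp [0.4867 0.2422 0.4486]
```

View pics/nd2.png

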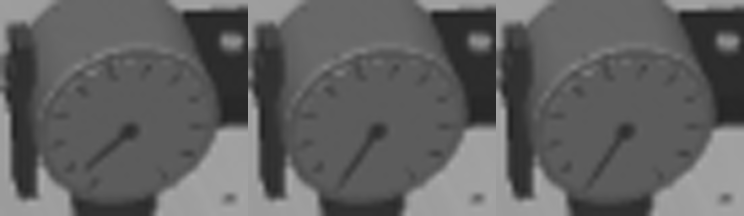

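```bash
cat > trk.py <<'E'
from h import *
import sys
def track(tags):
    ref=cv2.imread("pics/st_a.png",0)
    out={}
    for k in tags:
        im=cv2.imread(f"pics/st_{k}.png",0).astype(np.float32)
        # rod rows by column: brightness-gradient based: dark/bright band via parabola on column profile high-pass
        c=[]
        p0=np.array([[[213.5,152.]],[[222,149.5]],[[226.,149.]]],np.float32)
        p1,st,er=cv2.calcOpticalFlowPyrLK(ref,im.astype(np.uint8),p0,None,winSize=(9,9),maxLevel=2)
        # needle
        n=needle(k).astype(np.float32); cy,cx=(130/.45),(130/.45)
        a=np.radians(np.arange(90,290,.5)); rr=np.linspace(25,95,60)
        X=cx+np.outer(rr,np.cos(a));Y=cy-np.outer(rr,np.sin(a))
        s=cv2.remap(n,X.astype(np.float32),Y.astype(np.float32),1).mean(0)
        w=np.clip(np.median(s)-s,0,None); i=w.argmax(); sl=slice(max(0,i-24),i+25); w=w[sl]**2
        print(k,(p1-p0)[:,0].round(2).tolist(),"needle",np.degrees((a[sl]*w).sum()/w.sum()).round(2))
track(sys.argv[1])
E
python3 trk.py abcde
```

```text
a [[0.0, 0.0], [0.0, 0.0], [0.0, 0.0]] needle 155.56
b [[-0.15000000596046448, -2.8299999237060547], [0.699999988079071, -2.9200000762939453], [-0.4699999988079071, -2.700000047683716]] needle 190.97
c [[-0.36000001430511475, -5.690000057220459], [2.5199999809265137, -5.989999771118164], [-0.550000011920929, -5.550000190734863]] needle 221.48
d [[-0.4399999976158142, -6.840000152587891], [0.949999988079071, -6.960000038146973], [-0.5600000023841858, -6.699999809265137]] needle 234.72
e [[-0.44999998807907104, -7.199999809265137], [0.7599999904632568, -7.010000228881836], [-0.5600000023841858, -6.769999980926514]] needle 235.65
```

>>> jog_arm(steps=[[[0,0,-0.3],[0,0,0]],[[0,0,-0.5],[0,0,0]],[[0,0,-0.5],[0,0,0]],[[0,0,-0.5],[0,0,0]],[[0,0,-0.5],[0,0,0]],[[0,0,-0.3],[0,0,0]],[[0,0,0],[0,0,0]]])

```text
time_s: 8.12
eef_pos: [0.4868, 0.2422, 0.475]
tcp_rot: [0.0, 0.009, 1.0, 0.0]
wrist_force: [0.6, -0.1, -4.8]
gripper_width: 0.0236
```

```bash
python3 - <<'E'
from h import *
im=station("f",4)
crop(im,180,110,260,180,10,"pics/s5.png")
E
python3 trk.py ef
```

```text
f t 8.325 z 0.4745 F [ 0.09 -0.53 -3.56] w 0.0235 tcp [0.4867 0.2422 0.4744]
e [[-0.44999998807907104, -7.199999809265137], [0.7599999904632568, -7.010000228881836], [-0.5600000023841858, -6.769999980926514]] needle 235.65
f [[-1.3799999952316284, -15.050000190734863], [0.75, -7.010000228881836], [-0.5699999928474426, -6.760000228881836]] needle 235.69
```

View pics/s5.png

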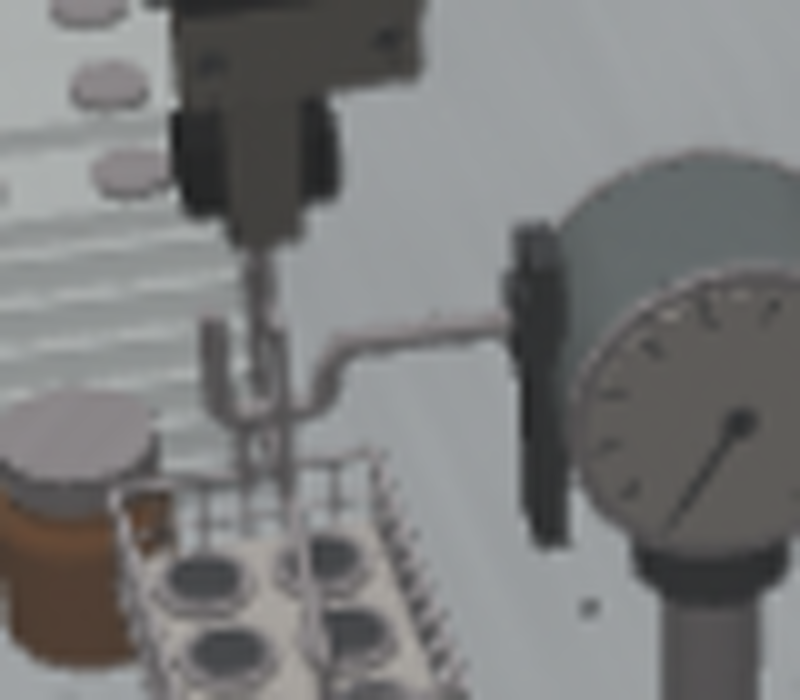

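The hook is at rest on its stop (pointer 235.7°) and the eye is about 29.6 mm above the saddle. I'll raise it a further 4.9 mm, to about 34.5.

>>> jog_arm(steps=[[[0,0,-0.2],[0,0,0]],[[0,0,-0.2],[0,0,0]],[[0,0,-0.09],[0,0,0]],[[0,0,0],[0,0,0]]])

```text
time_s: 8.82
eef_pos: [0.4867, 0.2422, 0.4798]
tcp_rot: [0.0, 0.009, 1.0, 0.0]
wrist_force: [-0.7, 0.1, -3.9]
gripper_width: 0.0236
```

```bash
python3 - <<'E'
from h import *
im=station("g",6)
crop(im,180,110,260,180,10,"pics/s6.png")
E
python3 trk.py fg
```

```text
g t 9.125 z 0.4796 F [-0.01  0.12 -3.95] w 0.0235 tcp [0.4867 0.2422 0.4795]
f [[-1.3799999952316284, -15.050000190734863], [0.75, -7.010000228881836], [-0.5699999928474426, -6.760000228881836]] needle 235.69
g [[-1.7300000190734863, -16.43000030517578], [0.7699999809265137, -7.010000228881836], [-0.5699999928474426, -6.760000228881836]] needle 235.73
```

View pics/s6.png

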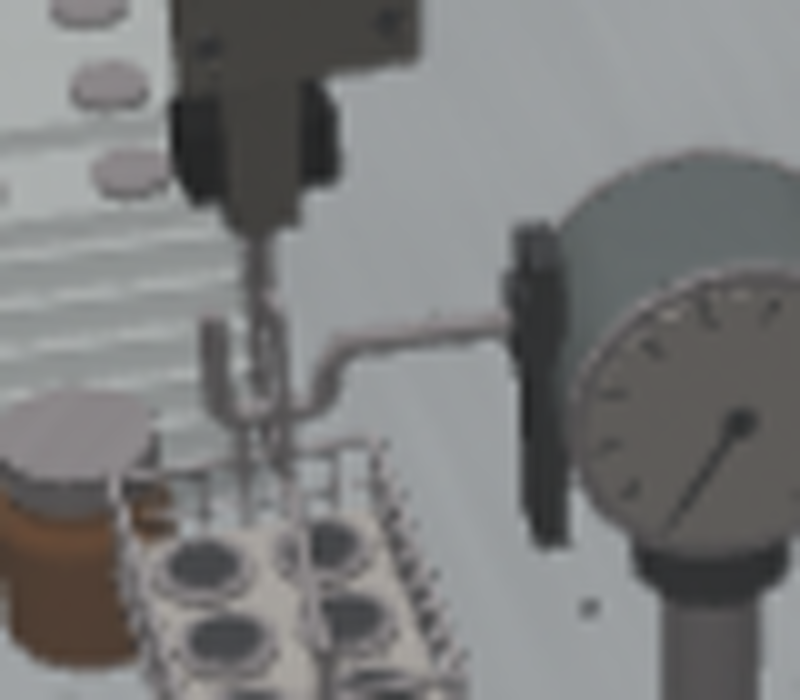

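>>> jog_arm(steps=[[[0.15,0.005,0],[0,0,0]],[[0.2,0.007,0],[0,0,0]],[[0.2,0.007,0],[0,0,0]],[[0.2,0.007,0],[0,0,0]],[[0.1,0.003,0],[0,0,0]],[[0,0,0],[0,0,0]]])

```text
time_s: 9.88
eef_pos: [0.4782, 0.2426, 0.4796]
tcp_rot: [0.0, 0.009, 1.0, -0.0]
wrist_force: [0.7, 0.9, -4.1]
gripper_width: 0.024
```

```bash
python3 - <<'E'
from h import *
im=station("h",6)
crop(im,180,110,260,180,10,"pics/s7.png")
E
python3 trk.py gh
```

```text
h t 10.175 z 0.4796 F [ 0.57  0.19 -3.52] w 0.0238 tcp [0.4783 0.2426 0.4796]
g [[-1.7300000190734863, -16.43000030517578], [0.7699999809265137, -7.010000228881836], [-0.5699999928474426, -6.760000228881836]] needle 235.73
h [[-6.96999979019165, -13.550000190734863], [-9.729999542236328, -31.799999237060547], [-0.5699999928474426, -6.760000228881836]] needle 235.62
```

View pics/s7.png

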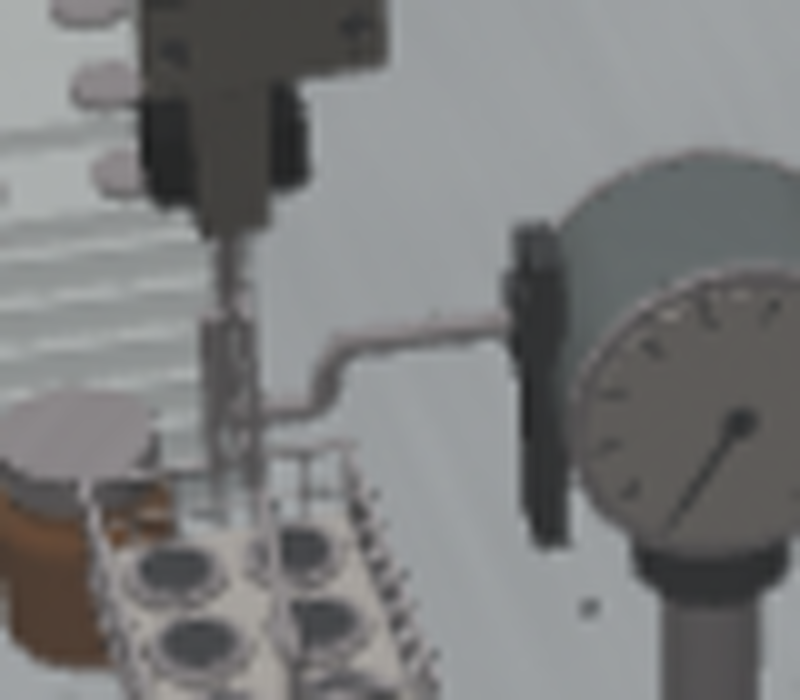

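>>> jog_arm(steps=[[[0.15,0.005,0],[0,0,0]],[[0.15,0.005,0],[0,0,0]],[[0,0,0],[0,0,0]]])

```text
time_s: 10.55
eef_pos: [0.4751, 0.2428, 0.4796]
tcp_rot: [-0.0, 0.009, 1.0, -0.0]
wrist_force: [-0.2, 0.4, -3.7]
gripper_width: 0.0238
```

```bash
python3 - <<'E'
from h import *
im=station("i",8)
crop(im,180,110,260,180,10,"pics/s8.png")
E
python3 trk.py hi
```

```text
i t 10.95 z 0.4796 F [-0.    0.15 -3.55] w 0.0239 tcp [0.4753 0.2428 0.4796]
h [[-6.96999979019165, -13.550000190734863], [-9.729999542236328, -31.799999237060547], [-0.5699999928474426, -6.760000228881836]] needle 235.62
i [[-10.640000343322754, -14.279999732971191], [-1.6100000143051147, -37.209999084472656], [-0.5799999833106995, -6.760000228881836]] needle 235.69
```

View pics/s8.png

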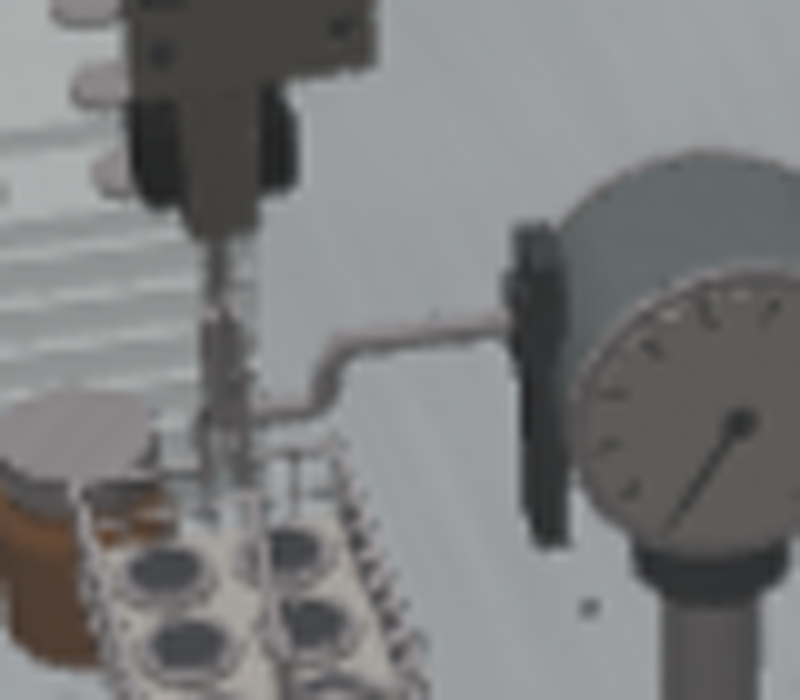

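No side force (Fx ≈ 0), and the eye is passing over the tip at crop (215,320). I'll carry on outward.

>>> jog_arm(steps=[[[0.15,0.005,0],[0,0,0]],[[0.2,0.007,0],[0,0,0]],[[0.2,0.007,0],[0,0,0]],[[0.1,0.003,0],[0,0,0]],[[0,0,0],[0,0,0]]])

```text
time_s: 11.58
eef_pos: [0.4687, 0.2431, 0.4796]
tcp_rot: [0.0, 0.009, 1.0, 0.0]
wrist_force: [-0.3, -0.0, -3.6]
gripper_width: 0.0234
```

```bash
python3 - <<'E'
from h import *
im=station("j",6)
crop(im,180,110,260,180,10,"pics/s9.png")
E
python3 trk.py ij
```

```text
j t 11.875 z 0.4796 F [-0.04  0.16 -3.71] w 0.0239 tcp [0.4688 0.2431 0.4796]
i [[-10.640000343322754, -14.279999732971191], [-1.6100000143051147, -37.209999084472656], [-0.5799999833106995, -6.760000228881836]] needle 235.69
j [[-8.229999542236328, -15.6899995803833], [-3.549999952316284, -42.310001373291016], [-0.5699999928474426, -6.760000228881836]] needle 235.71
```

View pics/s9.png

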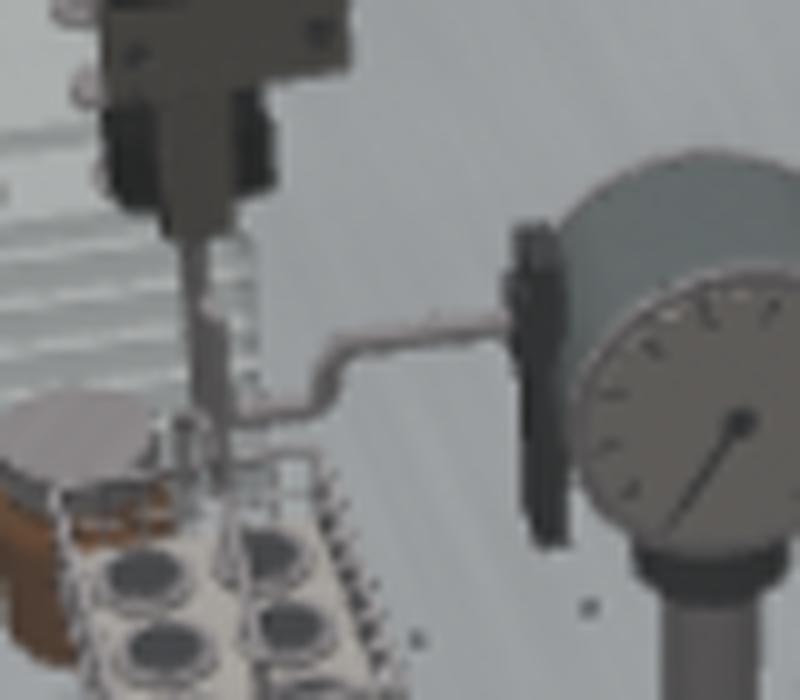

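>>> jog_arm(steps=[[[0.2,0.007,0],[0,0,0]],[[0.3,0.01,0],[0,0,0]],[[0.5,0.015,0],[0,0,0]],[[0.8,0.02,0],[0,0,0]],[[1.0,0.02,0],[0,0,0]],[[0.8,0,0],[0,0,0]],[[0.4,0,0],[0,0,0]],[[0,0,0],[0,0,0]]])

```text
time_s: 12.88
eef_pos: [0.4285, 0.2446, 0.4797]
tcp_rot: [0.0, 0.009, 1.0, 0.0]
wrist_force: [1.3, 0.1, -3.8]
gripper_width: 0.0236
```

Run:
```python
from h import *
im=station("k",4)
crop(im,150,90,280,190,6,"pics/s10.png")
plan([.5415,-.0005,.30],-11.3)
```

```text
k t 13.075 z 0.4796 F [-0.01  0.4  -3.57] w 0.0236 tcp [0.429  0.2445 0.4796]
t 13.075 tcp [0.429  0.2445 0.4796] yaw -1.02 F [-0.39  0.16 -2.84] w 0.023621605737353803
shift now axes cm [-11.69 -24.29   0.86] shift in goal axes [-15.84 -21.82   0.86] rv [-0.000e+00  1.000e-04  1.794e-01]
```

View pics/s10.png

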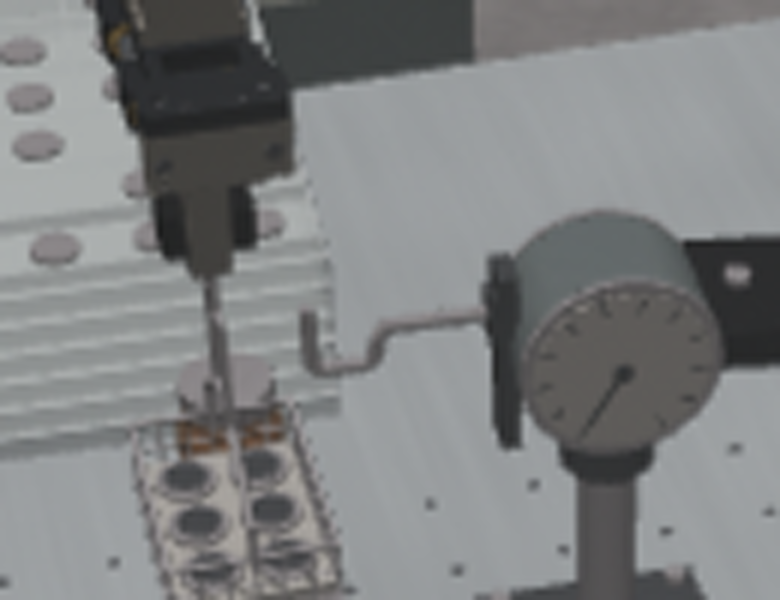

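>>> jog_arm(steps=[[[0,-0.8,0],[0,0,0]],[[0,-1.6,0],[0,0,0]],[[0,-2.3,0],[0,0,0]],[[0,-2.5,0],[0,0,0]],[[0,-2.5,0],[0,0,0]],[[0,-2.5,0],[0,0,0]],[[-0.8,-2.3,0],[0,0,0]],[[-1.4,-1.8,0],[0,0,0]]])

```text
time_s: 14.08
eef_pos: [0.4477, 0.0794, 0.4798]
tcp_rot: [0.0, 0.009, 1.0, -0.0]
wrist_force: [1.0, 0.3, -3.4]
gripper_width: 0.0236
```

>>> jog_arm(steps=[[[-1.6,-1.8,0],[0,0,0]],[[-1.8,-1.8,0],[0,0,0]],[[-1.8,-1.6,0],[0,0,0]],[[-1.6,-1.2,0],[0,0,0]],[[-1.4,-0.9,0],[0,0,0]],[[-0.9,-0.5,0],[0,0,0]],[[-0.4,-0.2,0],[0,0,0]],[[0,0,0],[0,0,0]]])

```text
time_s: 15.08
eef_pos: [0.5415, -0.0003, 0.4796]
tcp_rot: [-0.0, 0.009, 1.0, 0.0]
wrist_force: [0.2, 0.3, -4.6]
gripper_width: 0.0235
```

>>> jog_arm(steps=[[[0,0,0],[0,0,0.02]],[[0,0,0],[0,0,0.035]],[[0,0,0],[0,0,0.04]],[[0,0,0],[0,0,0.04]],[[0,0,0],[0,0,0.03]],[[0,0,0],[0,0,0.014]],[[0,0,0],[0,0,0]]])

```text
time_s: 15.95
eef_pos: [0.5414, -0.0004, 0.4796]
tcp_rot: [0.0, 0.098, 0.995, 0.0]
wrist_force: [-1.2, 1.0, -4.4]
gripper_width: 0.0238
```

Run:
```python
from h import *
plan([.5415,-.0005,.30],-11.3)
s=r.grab_frame("side");t=r.grab_frame("top");cv2.imwrite("pics/sA.png",s);cv2.imwrite("pics/tA.png",t)
crop(s,190,130,320,290,4,"pics/sAc.png");crop(t,230,150,350,250,6,"pics/tAc.png")
```

```text
t 15.95 tcp [ 5.414e-01 -4.000e-04  4.796e-01] yaw -11.26 F [-1.17  0.99 -4.45] w 0.0237832509138362
shift now axes cm [-0.01 -0.01  0.86] shift in goal axes [-0.01 -0.01  0.86] rv [0.     0.     0.0007]
```

View pics/sAc.png

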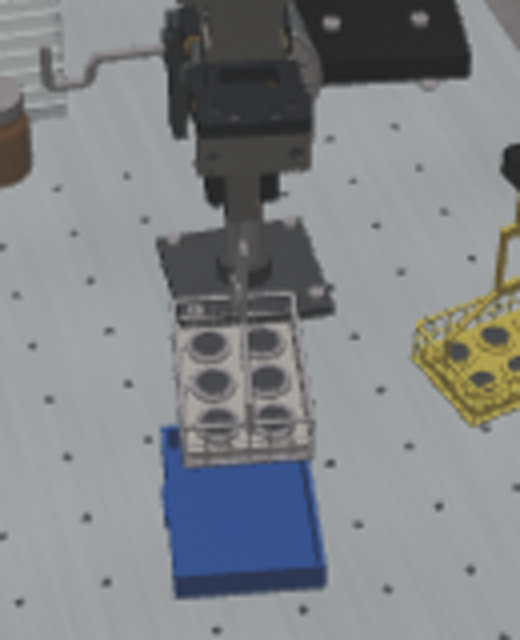

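View pics/tAc.png

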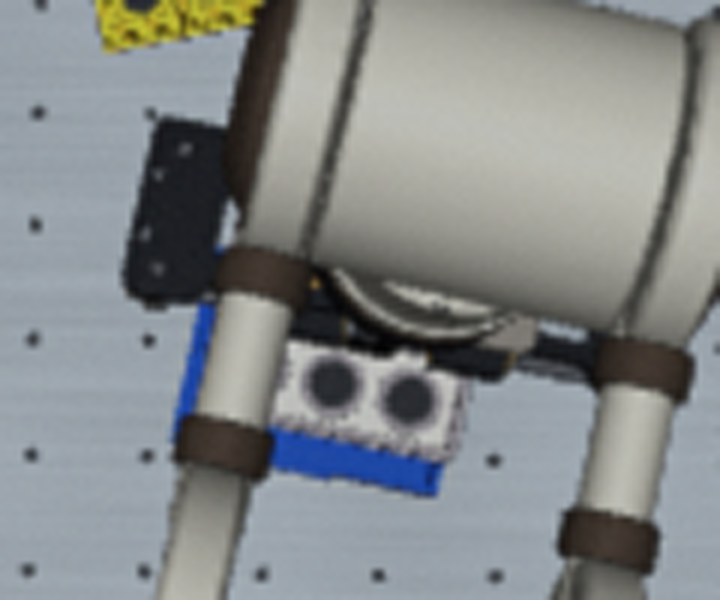

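Run:
```python
from h import *
s=cv2.imread("pics/sA.png"); crop(s,225,196,275,280,7,"pics/sAd.png")
for nm,z in (("rim",.1554),("bot",.1174)):
    for a in(-.042,.042):
        for b in(-.06,.06):
            p=R.from_euler('z',-11.26,degrees=True).apply([a,b,0])+[.5414,-.0004,z]
            print(nm,a,b,((proj("side",p)-[225,196]+.5)*7-.5).round(0))
```

```text
rim -0.042 -0.06 [ 69. 289.]
rim -0.042 0.06 [47. 61.]
rim 0.042 -0.06 [304. 273.]
rim 0.042 0.06 [266.  47.]
bot -0.042 -0.06 [ 71. 361.]
bot -0.042 0.06 [ 49. 133.]
bot 0.042 -0.06 [301. 346.]
bot 0.042 0.06 [264. 119.]
```

View pics/sAd.png

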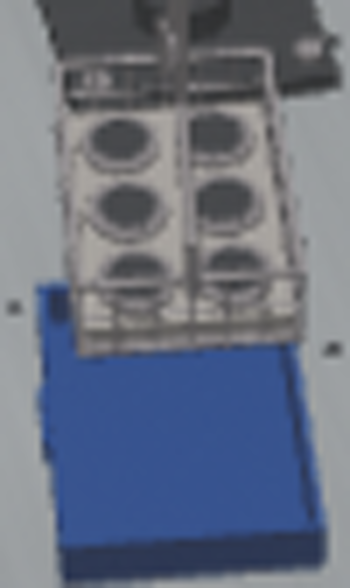

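>>> jog_arm(steps=[[[0,0,0.6],[0,0,0]],[[0,0,1.2],[0,0,0]],[[0,0,1.4],[0,0,0]],[[0,0,1.4],[0,0,0]],[[0,0,1.4],[0,0,0]],[[0,0,1.2],[0,0,0]],[[0,0,0.8],[0,0,0]],[[0,0,0],[0,0,0]]])

```text
time_s: 17.05
eef_pos: [0.5413, -0.0005, 0.3989]
tcp_rot: [-0.001, 0.098, 0.995, 0.0]
wrist_force: [0.1, -0.4, -4.6]
gripper_width: 0.0239
```

Run:
```python
from h import *
im=station("B",4); crop(im,220,205,285,290,7,"pics/sBd.png")
t=r.grab_frame("top"); crop(t,240,180,325,245,8,"pics/tBd.png")
o=r.observe(); yw=yaw_now(o); z=o['eef_pos'][2]-.4796+.1174; print(yw,z)
for nm,z in (("rim",z+.038),("bot",z)):
    for a in(-.042,.042):
        for b in(-.06,.06):
            p=R.from_euler('z',yw,degrees=True).apply([a,b,0])+[*o['eef_pos'][:2],z]
            print(nm,a,b,((proj("side",p)-[220,205]+.5)*7-.5).round(0))
```

```text
B t 17.25 z 0.4001 F [-0.23 -0.07 -3.45] w 0.0235 tcp [ 5.417e-01 -5.000e-04  4.004e-01]
-11.265731916561478 0.03809268231337076
rim -0.042 -0.06 [109. 374.]
rim -0.042 0.06 [ 87. 145.]
rim 0.042 -0.06 [334. 358.]
rim 0.042 0.06 [298. 132.]
bot -0.042 -0.06 [111. 441.]
bot -0.042 0.06 [ 89. 212.]
bot 0.042 -0.06 [331. 425.]
bot 0.042 0.06 [296. 198.]
```

View pics/sBd.png

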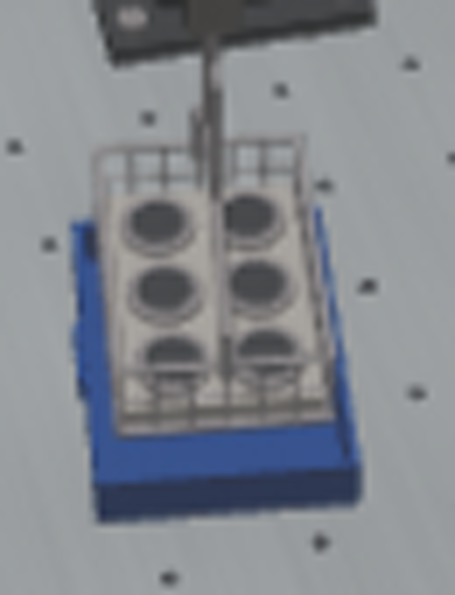

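View pics/tBd.png

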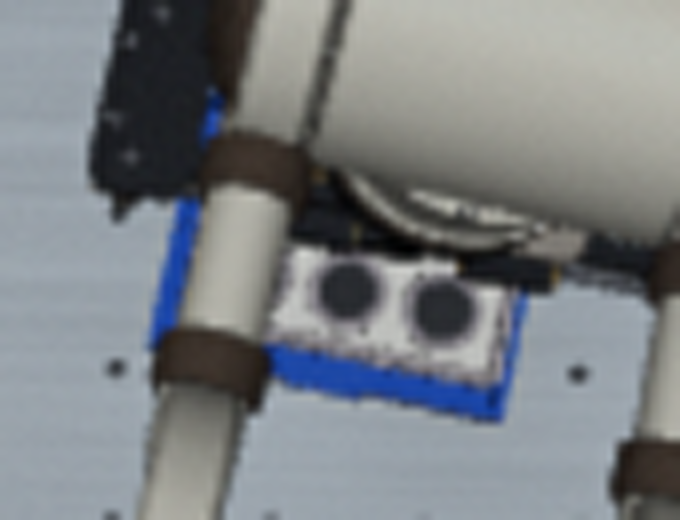

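Run:
```python
from h import *
def g(n,pts,o,k,z):
    P=np.array([onz(n,((x+.5)/k-.5+o[0],(y+.5)/k-.5+o[1]),z)[:2] for x,y in pts])
    d=np.roll(P,-1,0)-P; print(P.round(4).tolist(),"mean",P.mean(0).round(4),"len",np.linalg.norm(d,axis=1).round(4),"ang",np.degrees(np.arctan2(d[:,1],d[:,0])).round(1)); return P
g("side",[(117,377),(332,360),(303,137),(95,152)],(220,205),7,.0761)
g("side",[(97,482),(358,462),(318,207),(75,222)],(220,205),7,.024)
# tray near-left/right edges in top: basket bottom-near corners and tray rim corners
g("top",[(152,345),(500,420)],(240,180),8,.024)
g("top",[(500,385),(272,342)],(240,180),8,.0761)
```

```text
[[0.4912, -0.0534], [0.5701, -0.0682], [0.5956, 0.0466], [0.5141, 0.062]] mean [ 0.5428 -0.0032] len [0.0803 0.1176 0.083  0.1177] ang [ -10.6   77.5  169.3 -101.2]
[[0.4813, -0.0576], [0.5792, -0.0766], [0.6061, 0.0556], [0.5083, 0.0758]] mean [ 0.5437 -0.0007] len [0.0997 0.1349 0.0998 0.1361] ang [ -11.    78.5  168.3 -101.4]
[[0.5063, 0.0765], [0.4794, -0.0558]] mean [0.4928 0.0103] len [0.135 0.135] ang [-101.5   78.5]
[[0.4896, -0.0497], [0.5042, 0.0331]] mean [ 0.4969 -0.0083] len [0.0841 0.0841] ang [  80. -100.]
```

>>> jog_arm(steps=[[[0,0,0.3],[0,0,0]],[[0,0,0.5],[0,0,0]],[[0,0,0.5],[0,0,0]],[[0,0,0.5],[0,0,0]],[[0,0,0.4],[0,0,0]],[[0,0,0.3],[0,0,0]],[[0,0,0.2],[0,0,0]],[[0,0,0],[0,0,0]]])

```text
time_s: 18.3
eef_pos: [0.5415, -0.0005, 0.3725]
tcp_rot: [-0.0, 0.098, 0.995, 0.0]
wrist_force: [-0.0, 0.1, -3.2]
gripper_width: 0.0235
```

Run:
```python
from h import *
im=station("C",6); crop(im,220,205,285,290,7,"pics/sCd.png")
```

```text
C t 18.6 z 0.3728 F [-0.08  0.05 -3.7 ] w 0.0237 tcp [ 5.415e-01 -5.000e-04  3.728e-01]
```

View pics/sCd.png

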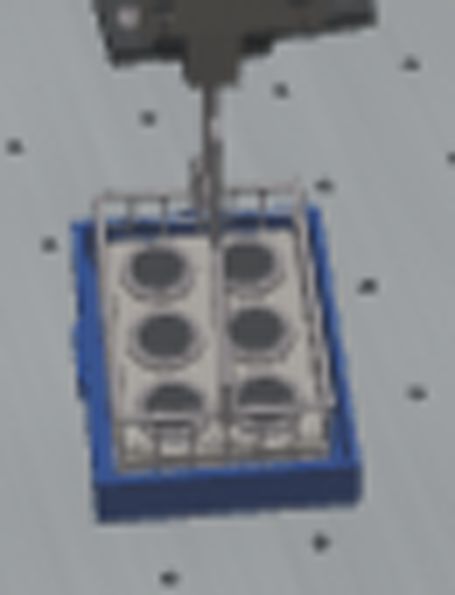

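The basket is inside the tray with blue visible on all sides and no side forces. I'll lower it in small steps.

>>> jog_arm(steps=[[[0,0,0.1],[0,0,0]],[[0,0,0.1],[0,0,0]],[[0,0,0.1],[0,0,0]],[[0,0,0.1],[0,0,0]],[[0,0,0],[0,0,0]]])

```text
time_s: 19.23
eef_pos: [0.5414, -0.0005, 0.3684]
tcp_rot: [-0.0, 0.098, 0.995, 0.0]
wrist_force: [0.9, 0.5, -3.4]
gripper_width: 0.0238
```

>>> jog_arm(steps=[[[0,0,0.05],[0,0,0]],[[0,0,0.05],[0,0,0]],[[0,0,0],[0,0,0]]])

```text
time_s: 19.6
eef_pos: [0.5414, -0.0005, 0.3675]
tcp_rot: [-0.0, 0.098, 0.995, 0.0]
wrist_force: [0.1, 0.8, -4.0]
gripper_width: 0.0239
```

Run:
```python
from h import *
station("D",5)
```

```text
D t 19.85 z 0.3676 F [ 0.03 -0.02 -3.74] w 0.0238 tcp [ 5.415e-01 -5.000e-04  3.676e-01]
```

>>> jog_arm(steps=[[[0,0,0.05],[0,0,0]],[[0,0,0],[0,0,0]]])

```text
time_s: 20.1
eef_pos: [0.5414, -0.0005, 0.367]
tcp_rot: [-0.0, 0.098, 0.995, 0.0]
wrist_force: [0.1, -0.2, -3.9]
gripper_width: 0.0239
```

>>> jog_arm(steps=[[[0,0,0.05],[0,0,0]],[[0,0,0],[0,0,0]]])

```text
time_s: 20.35
eef_pos: [0.5414, -0.0005, 0.3666]
tcp_rot: [-0.0, 0.098, 0.995, -0.0]
wrist_force: [0.3, -0.6, -4.5]
gripper_width: 0.0236
```

Run:
```python
from h import *
station("E",4)
```

```text
E t 20.55 z 0.3666 F [-0.39 -0.06 -3.72] w 0.0236 tcp [ 5.415e-01 -5.000e-04  3.666e-01]
```

>>> jog_arm(steps=[[[0,0,0.05],[0,0,0]],[[0,0,0],[0,0,0]]])

```text
time_s: 20.8
eef_pos: [0.5414, -0.0005, 0.366]
tcp_rot: [-0.0, 0.098, 0.995, 0.0]
wrist_force: [0.3, 0.2, -4.0]
gripper_width: 0.0239
```

>>> jog_arm(steps=[[[0,0,0.05],[0,0,0]],[[0,0,0],[0,0,0]]])

```text
time_s: 21.05
eef_pos: [0.5415, -0.0005, 0.3656]
tcp_rot: [0.0, 0.098, 0.995, -0.0]
wrist_force: [-0.3, 0.2, -3.8]
gripper_width: 0.0235
```

Run:
```python
from h import *
station("F",4)
```

```text
F t 21.25 z 0.3656 F [-0.55 -0.6  -3.81] w 0.0239 tcp [ 5.415e-01 -5.000e-04  3.656e-01]
```

>>> jog_arm(steps=[[[0,0,0.05],[0,0,0]],[[0,0,0],[0,0,0]]])

```text
time_s: 21.5
eef_pos: [0.5416, -0.0005, 0.3655]
tcp_rot: [0.0, 0.098, 0.995, 0.0]
wrist_force: [-0.7, 1.6, -0.2]
gripper_width: 0.0239
```

>>> jog_arm(steps=[[[0,0,0.05],[0,0,0]],[[0,0,0],[0,0,0]]])

```text
time_s: 21.75
eef_pos: [0.5417, -0.0004, 0.3655]
tcp_rot: [0.001, 0.098, 0.995, 0.0]
wrist_force: [-1.6, 1.7, 4.7]
gripper_width: 0.0234
```

Run:
```python
from h import *
im=station("G",4); crop(im,220,205,285,290,7,"pics/sGd.png")
```

```text
G t 21.95 z 0.3655 F [-1.95  2.24  5.67] w 0.0238 tcp [ 5.417e-01 -4.000e-04  3.655e-01]
```

View pics/sGd.png

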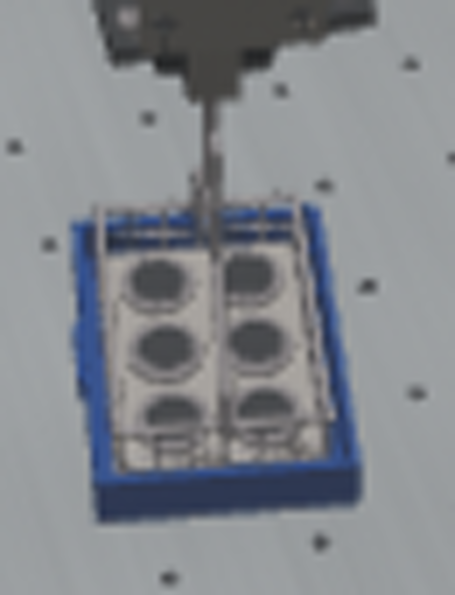

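The basket touched the floor at TCP z = 0.3655 (wrist Fz went from -3.8 to +5.7 N). I'll relax the push, then open.

>>> jog_arm(steps=[[[0,0,-0.05],[0,0,0]],[[0,0,-0.02],[0,0,0]],[[0,0,0],[0,0,0]]])

```text
time_s: 22.32
eef_pos: [0.5416, -0.0005, 0.3655]
tcp_rot: [0.0, 0.098, 0.995, 0.0]
wrist_force: [-0.5, 2.0, 3.6]
gripper_width: 0.0238
```

>>> jog_arm(steps=[[[0,0,0],[0,0,0]],[[0,0,0],[0,0,0]],[[0,0,0],[0,0,0]],[[0,0,0],[0,0,0]],[[0,0,0],[0,0,0]]], gripper=6.0)

```text
time_s: 22.95
eef_pos: [0.5415, -0.0005, 0.3653]
tcp_rot: [-0.0, 0.098, 0.995, -0.0]
wrist_force: [0.3, 0.1, -0.4]
gripper_width: 0.0598
```

Run:
```python
from h import *
im=station("H",3); crop(im,220,165,300,290,5,"pics/sHd.png")
```

```text
H t 23.1 z 0.3653 F [0.13 0.11 0.36] w 0.0599 tcp [ 5.415e-01 -5.000e-04  3.653e-01]
```

View pics/sHd.png

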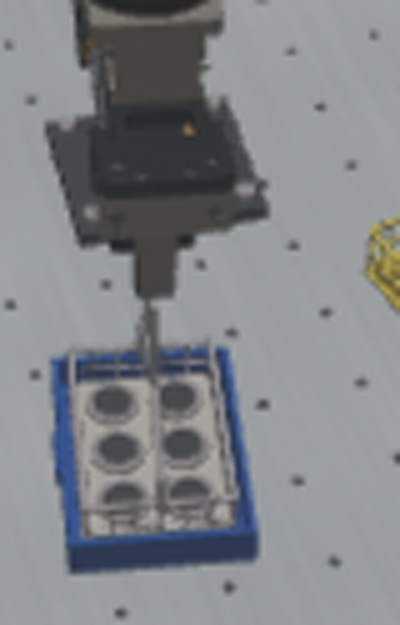

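>>> jog_arm(steps=[[[0,0,-0.5],[0,0,0]],[[0,0,-1],[0,0,0]],[[0,0,-1.5],[0,0,0]],[[0,0,-2],[0,0,0]],[[0,0,-2],[0,0,0]],[[0,0,-2],[0,0,0]],[[0,0,-2],[0,0,0]],[[0,0,-1],[0,0,0]]])

```text
time_s: 24.1
eef_pos: [0.5415, -0.0005, 0.4877]
tcp_rot: [0.002, 0.098, 0.995, -0.0]
wrist_force: [-0.1, 1.1, -0.7]
gripper_width: 0.0597
```

>>> jog_arm(steps=[[[1.5,0,0],[0,0,0]],[[3,0,0],[0,0,0]],[[3,0,0],[0,0,0]],[[3,0,0],[0,0,0]],[[3,0,0],[0,0,0]],[[3,0,0],[0,0,0]],[[1.5,0,0],[0,0,0]],[[0,0,0],[0,0,0]]])

```text
time_s: 25.1
eef_pos: [0.3644, 0.0349, 0.4857]
tcp_rot: [0.001, 0.098, 0.995, -0.0]
wrist_force: [-0.7, 0.0, 0.6]
gripper_width: 0.0601
```

Run:
```python
from h import *
im=station("I",2); cv2.imwrite("pics/sI.png",im); t=r.grab_frame("top"); cv2.imwrite("pics/tI.png",t)
crop(im,220,165,300,290,5,"pics/sId.png"); crop(t,240,180,325,245,8,"pics/tId.png")
```

```text
I t 25.2 z 0.4856 F [0.14 0.14 0.43] w 0.0599 tcp [0.3652 0.0346 0.4855]
```

View pics/sI.png

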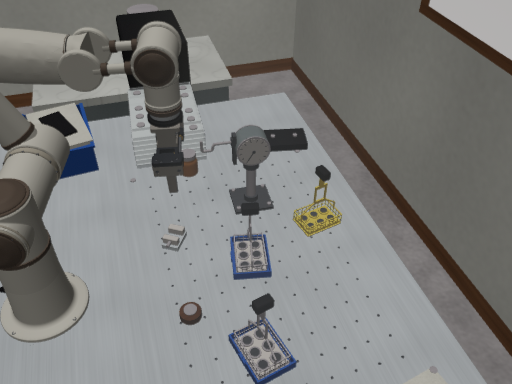

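View pics/tId.png

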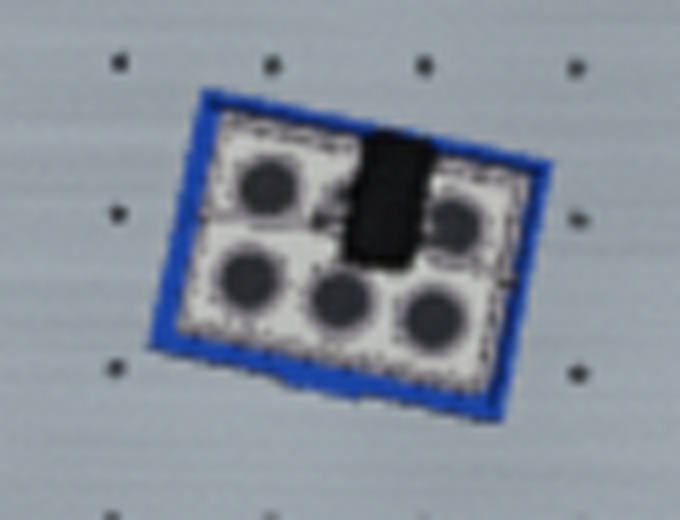

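View pics/sId.png

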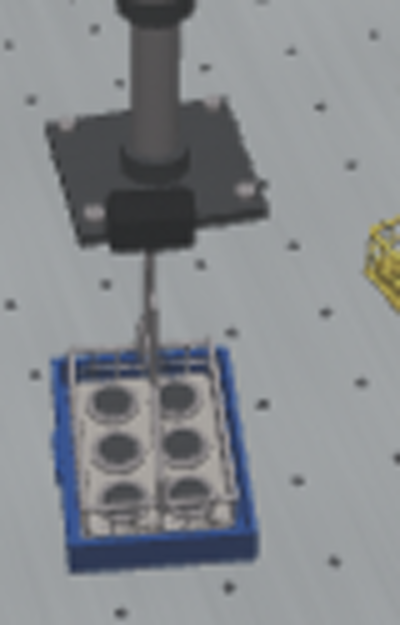

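Run:
```python
from h import *
s=cv2.imread("pics/sI.png");t=cv2.imread("pics/tI.png")
def bl(img,x0,y0,x1,y1):
    k=(img[y0:y1,x0:x1].max(2)<50).astype(np.uint8); n,l,st,ce=cv2.connectedComponentsWithStats(k); i=1+st[1:,4].argmax(); return ce[i]+[x0,y0],st[i,4]
a=bl(s,238,200,262,216);b=bl(t,280,194,298,216);print(a,b,tri(a[0],b[0]),"expect ~[.542,-.001,.192]")
for n,A,B,boxes in(("side","pics/side0.png","pics/sI.png",dict(vise=(160,222,190,252),chuck=(177,300,205,326),b2=(228,293,298,381))),("top","pics/top0.png","pics/tI.png",dict(jar=(122,224,156,252),vise=(225,258,258,290),chuck=(315,264,342,290),b2=(350,208,408,254)))):
    p,q=cv2.imread(A,0).astype(np.float32),cv2.imread(B,0).astype(np.float32)
    for k,(x0,y0,x1,y1) in boxes.items(): print(n,k,np.round(cv2.phaseCorrelate(p[y0:y1,x0:x1],q[y0:y1,x0:x1])[0],2), np.abs(p-q)[y0:y1,x0:x1].mean().round(1))
o=r.observe();print(o['time_s'],o['wrist_force'])
```

```text
(array([249.82954545, 210.94318182]), np.int32(88)) (array([287.97333333, 204.67333333]), np.int32(150)) (array([5.43567576e-01, 4.09244008e-05, 1.82836087e-01]), np.float64(0.00010887464666402861)) expect ~[.542,-.001,.192]
side vise [-0.   -0.04] 2.7
side chuck [0.01 0.48] 2.4
side b2 [-0.01  0.01] 2.6
top jar [ 0.03 -0.04] 1.2
top vise [13.01  0.92] 75.4
top chuck [0.81 0.12] 22.3
top b2 [ 0.   -0.02] 1.2
25.25 [-0.68385166 -0.43249691 -0.03121231]
```

Run:
```python
from h import *
print(tri((249.9,208.6),(287.97,204.67)))
r.job_done(); print(r.observe()['time_s'])
```

```text
(array([0.54326818, 0.0005707 , 0.19047512]), np.float64(0.0011032702655212668))
the job is handed in; nothing more can be done
the job is handed in; nothing more can be done
```

I took the basket by its black grip, unhooked it and set it down in the empty blue tray. The job was handed in at about 25 s of the 59 s. No verdict was reported, so the result below rests on my own checks.

- **Unhooking:** I raised the basket with the hook until the scale's pointer stopped, 24.3 mm up. I then lifted the eye 34.7 mm clear of the saddle and moved it straight out over the tip. Side forces stayed at noise level, mean 0.6 N or less.
- **Placing:** I carried the basket level, turned it to match the tray, and lowered it in steps down to 0.5 mm until it touched the floor. The net push was about 10 N at most. I eased that off to about 7 N, not quite to zero, before opening the gripper and backing away.
- **Last checks that agreed:**
  - Blue rim shows all round the basket, and both cameras put it within about 1–3 mm of the tray's centre.
  - The grip stands at (0.543, 0.001, 0.190) m; about 0.192 m high was expected.
  - In unobstructed views the second basket, jar, vise and chuck had not moved noticeably.
- **Checks that disagreed:**
  - The first automatic fix of the grip's height gave 0.183 m because its colour mask caught only part of the grip. I corrected the pixel by eye from the crop.
  - The final top-view comparison showed apparent shifts of the vise and chuck. I put these down to the arm covering them in that view, since the side view showed the vise unmoved and the chuck within half a pixel.

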